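# Half-turn the bayonet lid onto the drying pot and hold it before the click

## Task

Fit the bayonet lid on the grey drying pot: lower its two lugs through the two gaps in the pot's collar until the lid lies flat on the collar, then twist it clockwise (seen from above) half of the way to the lock, so that the ends of its bar handle point at the two thin ribs on the collar, without going on to the lock click. Keep gripping the handle and finish holding the lid there, flat and still, so that the resin bridge inside can air; leave the other things where they are.

Things in the scene. Friction and masses are not known exactly. Their poses are not given: they have to be found in the camera images.
- lid_grip (a point): Grip point of the loose white plastic lid (about 120 g): on its axis, in the middle of its upright bar handle, 44 mm above the lid's underside. z up, x along the bar. The bar is 64 mm long, 14 mm thick, its top 16 mm above this point; the top of the round flange (100 mm across, 6 mm thick) is 24 mm below it. Starts upright on the worktop. A half turn makes no difference to the lid.
- lid_lug (a point): Foot of one of the lid's two lugs (the other is opposite): below one end of the bar handle, level with the lid's underside, 46 mm out from its axis along the lid's x. Lugs are 18 mm wide, 5 mm high, at the foot of a plug 75 mm across that reaches 14 mm below the flange.
- collar (a point): Centre of the top face of the collar (120 mm across) of the fixed grey plastic pot, 70 mm above the worktop. z up; x points to the middle of one gap, -x to the other. The ledge is 6 mm thick round an 80 mm opening. With the lid fully down, flange flat on the collar, its grip point is 30 mm above this point; the lugs then have 3 mm of play up and down and 2 mm sideways below the ledge.
- gap (a point): Middle of one of the two gaps in the collar's opening (the other is opposite), level with the collar's top, 45 mm out along x. Each is about 32 mm wide and reaches 49 mm out: the lid goes in with its bar handle along the line of the gaps, either way round, with about 9 degrees of play. A small resin bridge, 32 mm high, lies in the pot well below the lid.
- half_rib (a point): One of the two thin raised ribs on the collar (the other is opposite), 55 mm from the axis: the half-way mark, 42 degrees clockwise from a gap seen from above. The lid, once down, turns only clockwise, freely up to about 50 degrees, where sprung nibs begin to resist with a few newtons.
- lock_block (a point): One of the two square raised blocks on the collar (the other is opposite), 55 mm from the axis: the lock mark, 84 degrees clockwise from a gap. The nibs click behind the lugs at about 80 degrees.
- tank: Red plastic model tank, 96 mm long, 55 mm wide, 45 mm high; bystander, origin at the centre of its underside.
- knight: Beech chess knight, 32 mm across its foot, 62 mm high; bystander, origin at the centre of its underside.
- coaster: Green ceramic round coaster, 90 mm across, 8 mm thick, lying on the worktop; bystander, origin at the centre of its underside.
- hexkey: Aluminium hex key, 90 mm long, 6 mm thick, lying flat; bystander, origin near the middle of its long arm.
Things that resemble listed ones, but are neither listed nor needed, are in the scene too. What is shaped like the part that bears lid_grip but pink is not meant.

How it is judged (in metres and radians):
On the way, in this order (a step that is already met when the one before it is completed fails the run):
1. the lid is lifted clear of the worktop in the gripper (height (world z) of lid_grip above 0.07 m and contact force between the fingers and lid above 1 N), for 0.1 s.
2. the lid is dropped in through the gaps, flat on the collar and not yet turned (horizontal distance between lid_grip and collar below 0.006 m and z of lid_grip in the frame of collar below 0.0335 m and angle between the x axis of lid_grip and the x axis of collar, either way round below 0.4 rad), for 0.05 s.
At the end, for the whole second after the job is handed in: The lid lies flat on the collar (within 2.5 mm of fully down, within 6 mm of its axis, tilted less than 3.4 degrees), turned clockwise to half-way (42 degrees from the gaps, 12 either way), at rest, and the fingers still grip it with more than 1 N (horizontal distance between lid_grip and collar below 0.006 m and z of lid_grip in the frame of collar between 0.027 and 0.0325 m and angle between lid_grip's own z axis and vertical below 0.06 rad and angle between the x axis of lid_grip and the x axis of collar, either way round between 0.524 and 0.942 rad and contact force between the fingers and lid above 1 N and linear speed of lid below 0.02 m/s and angular speed of lid below 0.15 rad/s); the arm keeps its last pose, push and grip.
It fails at once if the lid is turned on to the lock (more than 60 degrees) (angle between the x axis of lid_grip and the x axis of collar, either way round above 1.05 rad and horizontal distance between lid_grip and collar below 0.01 m and z of lid_grip in the frame of collar below 0.0335 m).
It fails at once if a bystander is moved more than 30 mm (distance of any of tank, knight, coaster, hexkey from where it was at the start of the episode above 0.03 m).
It also fails if it takes over 42 s, if anything falls off the work surface, if the arm or the gripper's body presses on something with over 40 N, if the wrist force passes 120 N, or if a joint passes its speed limit or range.

## Robot

A 6-joint arm with a two-finger parallel gripper is mounted at the origin on the work surface. World frame = base frame: x ahead of the robot, y to its left, z up, the work surface at z = 0. Lengths are in mm, angles in rad, forces in N, time in s.
With the tool pointing down it reaches from about 325 to 775 mm from the base axis. Payload 9.3 kg.
Tool frame: the origin (TCP) lies at the very end of the fingers, on their centre line; the grasp point (between the pads) lies 19 mm behind it; x points along the fingers, z is the direction in which the jaws open and shut, and the axes are right-handed (so a half turn about x gives the same grasp; the last joint's range is limited). The gripper opens to 85 mm and grips with 20 to 120 N. Pads are 22 mm wide; open, the fingers measure 114 mm over their backs; the gripper's body (76 mm by 85 mm) begins 54 mm behind the grasp point. The pads swing forward as they close: fully open they stand 13 mm farther back than shut.
Start: joints at [1.088, 0.259, 0.021, 1.334, 0, 1.418], TCP at [178.121, 520.355, 231.279] pointing down, gripper open.
Joint ranges: [-3.04, 3.04], [-0.91, 1.82], [-1.04, 1.36], [-1.92, 1.95], [-1.52, 1.45], [-3.14, 3.14]. Speed limits (rad/s): [2.22, 2.22, 2.79, 3.14, 3.14, 3.14].

## Interface

Orientations are given as [roll, pitch, yaw] about the fixed x, y, z axes, in that order (R = Rz(yaw) Ry(pitch) Rx(roll)).
In Python, from station import sensors, imaging, ticket gives the robot as it stands. The module is installed in compiled form; this text tells all that it offers.
- The arm moves only by the shell command python3 -m handwheel 'ROWS' [FORCE]. ROWS is JSON, a list of rows, each a list of 7 numbers: the turn, a rotation vector about the tool's x, y, z in rad, then the shift along the tool's x, y, z in mm, then the gripper command: -1 is fully open, 1 is shut, values between are in proportion. In form: [[wx, wy, wz, dx, dy, dz, claw], ...]. A call has 1 to 10 rows; each row is the pose to reach, as a shift and turn from the pose measured when the call began, along the tool's axes at that moment; what a row does not reach only later rows make up. A row lasts 1/10 s, in which the tool goes at most 50 mm and 8.59 degrees, less where a joint would pass 70% of its speed; a pose out of reach is approached as far as the arm can. A call with a gripper value outside its range is refused whole. The fingers move at their own pace and stop on an object; FORCE is the grip in N (left out, the last holds). Time passes only in rows, so rows that repeat a pose let the fingers close. It gives the time, the measured TCP pose, the force and the opening at its end, in the units of the state.
- sensors.read_state(): the state, without advancing time (a new reading comes with each control period).
- imaging.camera(name): name is "side" or "top" or "wrist"; returns (picture, depth): 420x560x3 uint8, red, green, blue; 420x560 float32, mm along the optical axis (not along the pixel's ray), 0 where there is no reading.
- imaging.camera_params(name): a dict with "camera_matrix" (3x3 intrinsics, pixels), "k1" (the pictures are not rectified: a ray, as slopes to the right and down, at radius r is drawn at 1 + k1 r^2 times it, then the intrinsics apply), "view" (4x4, takes a point from world to camera coordinates); the wrist camera has in their place "mount" (4x4, takes a point from camera to tool coordinates, whose origin is the TCP and whose axes are the tool frame's). Camera axes: x right, y down, z forward; pixel columns grow to the right and rows downward; lengths in mm; the calibration is good to about 2 mm. A picture is of the moment at which its call begins: read the wrist's pose just before it. camera_params takes no time and is no camera call.
- ticket.job_done(): hands the job in, once; it reports no verdict.
The state is a dict: "time": time; "q": joint angles; "dq": joint speeds; "joint_torque": joint torques, N m; "position": TCP position; "tool_rot": TCP orientation; "ft_force": force on the tool from outside, world axes, zero at the start; "torque": the same for the moment, N m; "gripper_width": opening from 0.0 (shut) to 1.0 (fully open).
Only numpy, scipy, OpenCV 4.12 (cv2) and the standard library are available. Lean on these libraries where they do the work, as an engineer would, in place of code of your own. Each camera call takes 0.05 s, during which the arm holds its last target.

## Working session

There is one attempt and no reset: what is moved stays moved. The work goes in short steps, Python scripts to look and compute and a shell command to move; the robot and the scene stay as the last step left them, time stands still between calls to the robot, and variables do not carry over. Pictures are saved under pics/ and viewed, and the job is handed in when it is done.

```bash
mkdir -p pics; cat > h.py <<'E'
import numpy as np, cv2
from scipy.spatial.transform import Rotation as R
from station import sensors, imaging, ticket
def grab(n):
    s=sensors.read_state(); p,d=imaging.camera(n); c=imaging.camera_params(n)
    if 'view' in c: T=np.linalg.inv(np.array(c['view']))
    else:
        W=np.eye(4); W[:3,:3]=R.from_euler('xyz',s['tool_rot']).as_matrix(); W[:3,3]=s['position']; T=W@np.array(c['mount'])
    return p,d,c,T
def cloud(d,c,T):
    K=np.array(c['camera_matrix']); k=c['k1']; h,w=d.shape
    u,v=np.meshgrid(np.arange(w),np.arange(h))
    a=(u-K[0,2])/K[0,0]; b=(v-K[1,2])/K[1,1]
    x,y=a.copy(),b.copy()
    for _ in range(20):
        f=1+k*(x*x+y*y); x=a/f; y=b/f
    P=np.stack([x*d,y*d,d,np.ones_like(d)],-1)@T.T
    P=P[...,:3]; P[d<=0]=np.nan
    return P
def save(n,p): cv2.imwrite('pics/'+n+'.png',cv2.cvtColor(p,cv2.COLOR_RGB2BGR))
def take(n,name):
    p,d,c,T=grab(n); P=cloud(d,c,T); save(name,p); np.savez('pics/'+name+'.npz',p=p,P=P,T=T); return p,P
E
python3 - <<'E'
from h import *
s=sensors.read_state(); print(s)
for n in('top','side','wrist'): take(n,n+'1')
E
```

```text
{'time': 0.0, 'q': array([1.08841910e+00, 2.59223939e-01, 2.07282830e-02, 1.33369799e+00,
       3.75800340e-06, 1.41820760e+00]), 'dq': array([-4.71338525e-04, -3.67793982e-04, -1.21212242e-03,  9.77653443e-05,
       -3.55776606e-04, -1.65873787e-04]), 'joint_torque': array([-1.52817091e-03, -5.55639231e+01,  3.44525313e+01,  1.38234705e-02,
       -1.81411042e-04, -4.27095074e-06]), 'position': array([177.97430302, 520.1005342 , 230.6357462 ]), 'tool_rot': array([ 2.98631449,  1.56939901, -2.05586299]), 'ft_force': array([-0.04116741, -0.72395525, -0.30609789]), 'torque': array([-0.0105131 , -0.01276701,  0.01251797]), 'gripper_width': 0.9979251119661359}
```

View pics/top1.png

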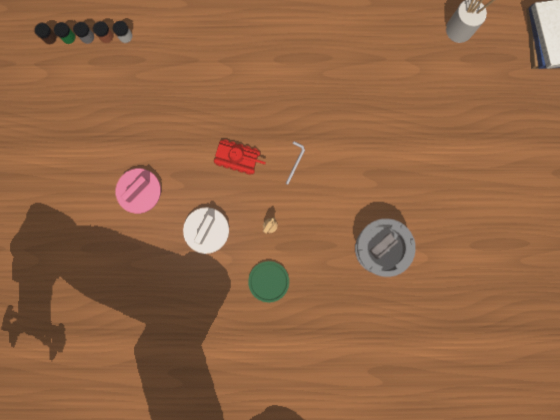

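View pics/side1.png

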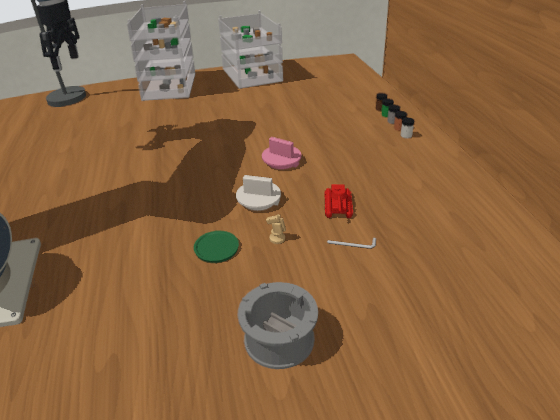

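View pics/wrist1.png

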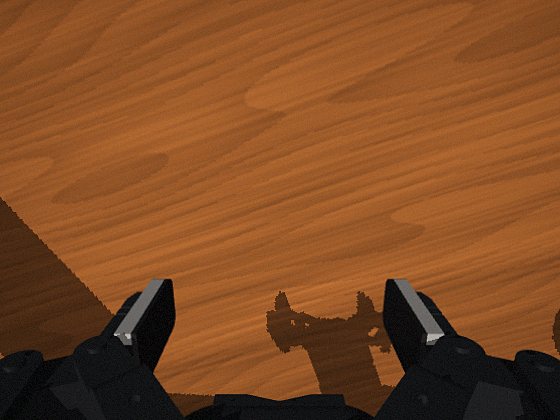

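Top view: white lid at (206,230). The pink look-alike is at (138,190) and is not wanted. The green coaster (268,281) is also round but has no handle. The pot is at (386,247), tank (237,156), hexkey (296,163), knight (270,226). I choose the white lid and will check it and the pot in close crops.

```bash
python3 - <<'E'
from h import *
z=np.load('pics/top1.npz'); p,P=z['p'],z['P']
a=cv2.resize(p[195:265,170:240],(390,390),interpolation=cv2.INTER_CUBIC)
b=cv2.resize(p[212:282,351:421],(390,390),interpolation=cv2.INTER_CUBIC)
save('crops1',np.hstack([a,b]))
for n,(u,v) in dict(lid=(206,230),pot=(386,222),pink=(138,190),coaster=(268,281),knight=(270,226),tank=(237,156),hex=(292,175),table=(330,330)).items(): print(n,P[v,u].round(0))
def circ(m,nm):
    q=P[m][:,:2]; h=cv2.convexHull(q.astype(np.float32)); (c,r)=cv2.minEnclosingCircle(h); print(nm,c,r,len(q), P[m][:,2].mean())
X=P[230,206]; near=np.hypot(P[...,0]-X[0],P[...,1]-X[1])<75
circ(near&(P[...,2]>12)&(P[...,2]<30),'flange')
m=near&(P[...,2]>45); circ(m,'bartop'); q=P[m][:,:2]
print(cv2.minAreaRect(q.astype(np.float32)), P[m][:,2].max())
Y=P[247,386]; near=np.hypot(P[...,0]-Y[0],P[...,1]-Y[1])<95
circ(near&(P[...,2]>62)&(P[...,2]<80),'collar')
E
```

```text
lid [590. 127.  59.]
pot [ 604. -250.   67.]
pink [679. 277.  43.]
coaster [482.  -2.   2.]
knight [598.  -7.  58.]
tank [752.  63.  42.]
hex [716. -57.   3.]
table [ 374. -136.   -7.]
flange (592.5150146484375, 133.22486877441406) 50.07316207885742 1352 19.706408348894517
bartop (592.8358154296875, 132.85826110839844) 30.92010498046875 222 58.404079090512006
((592.8463745117188, 132.79403686523438), (14.611496925354004, 61.288509368896484), 61.673213958740234) 65.57613523062741
collar (551.404052734375, -249.1256866455078) 60.106971740722656 1362 69.92269022993528
```

View pics/crops1.png

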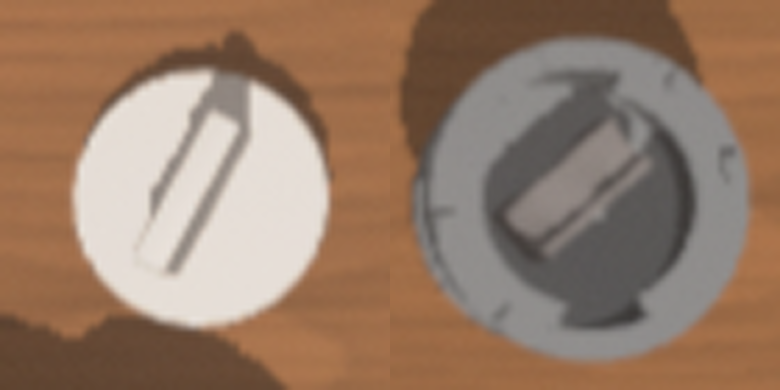

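The white lid has bar top z≈60, flange radius 50 and z≈20, so it matches the description. The crop shows the pot's gaps near "up" (585,90) and "down" (603,310), with ribs at (672,75)/(503,312) and blocks at (730,160)/(440,210).

```bash
cat >> h.py <<'E'
def pose():
    s=sensors.read_state(); M=R.from_euler('xyz',s['tool_rot']).as_matrix(); return s,np.array(s['position']),M
def want(xyz,yaw_z=None,s=None):
    """row (rotvec, shift) to TCP xyz with tool x down and tool z horizontal at world yaw (rad), nearest of the half turns reported"""
    s,p,M=pose()
    x=np.array([0,0,-1.]); z=np.array([np.cos(yaw_z),np.sin(yaw_z),0]); y=np.cross(z,x)
    G=np.stack([x,y,z],1)
    rv=R.from_matrix(M.T@G).as_rotvec(); d=M.T@(np.array(xyz)-p)
    print('rotvec',rv.round(3),'shift',d.round(1))
E
python3 - <<'E'
from h import *
z=np.load('pics/top1.npz'); p,P=z['p'],z['P']
near=np.hypot(P[...,0]-593,P[...,1]-133)<40
q=P[near&(P[...,2]>50)][:,:2]; u,s,v=np.linalg.svd(q-q.mean(0)); print(q.mean(0),v[0],np.degrees(np.arctan(v[0,1]/v[0,0])))
bar=np.arctan(v[0,1]/v[0,0])
s,pp,M=pose(); print(pp,M.round(2),np.degrees(np.arctan2(M[1,2],M[0,2])))
for o in(np.pi/2,-np.pi/2): want([593,133,150],bar+o)
# collar features
T=z['T']
for w in range(0,1): pass
c=np.array([551.4,-249.1]); near=np.hypot(P[...,0]-c[0],P[...,1]-c[1]);ang=np.degrees(np.arctan2(P[...,1]-c[1],P[...,0]-c[0]))
lo=(near>41.5)&(near<47)&(P[...,2]<60)
hh=np.histogram(ang[lo],bins=np.arange(-180,181,6)); print([(int(b),int(n)) for n,b in zip(*hh) if n>0])
E
```

```text
[592.96044191 132.37392197] [-0.87620563  0.48193743] -28.812015473777365
[178.03889245 520.17698684 230.79106884] [[-0.   -0.95  0.32]
 [-0.    0.32  0.95]
 [-1.    0.   -0.  ]] 71.10338926682512
rotvec [ 0.173 -0.001 -0.   ] shift [  80.9 -518.  -231.8]
rotvec [-2.969e+00  0.000e+00 -2.000e-03] shift [  80.9 -518.  -231.8]
[(-180, 2), (-174, 8), (-168, 4), (-162, 6), (-156, 5), (-150, 5), (-144, 5), (-138, 6), (-132, 4), (-126, 5), (-120, 8), (-114, 5), (-108, 6), (-102, 5), (-96, 6), (-90, 6), (-84, 6), (-78, 6), (-72, 7), (-66, 6), (-60, 5), (-54, 5), (-48, 5), (-42, 4), (-36, 5), (-30, 4), (-24, 6), (-18, 3), (-12, 6), (-6, 8), (0, 4), (6, 1), (174, 2)]
```

```bash
python3 -m handwheel '[[0.173,0,0,81,-518,-232,-1],[0.173,0,0,81,-518,-232,-1],[0.173,0,0,81,-518,-232,-1],[0.173,0,0,81,-518,-232,-1],[0.173,0,0,81,-518,-232,-1],[0.173,0,0,81,-518,-232,-1],[0.173,0,0,81,-518,-232,-1],[0.173,0,0,81,-518,-232,-1],[0.173,0,0,81,-518,-232,-1],[0.173,0,0,81,-518,-232,-1]]'; python3 -c "
from h import *
want([593,132.7,150],np.radians(61.2))"
```

```text
time: 1.15
position: [541.0, 180.7, 160.0]
tool_rot: [3.039, 1.57, -2.176]
ft_force: [0.5, 0.7, -0.8]
gripper_width: 1.001
rotvec [-0.    -0.001 -0.   ] shift [ 10.  -68.7 -17. ]
```

```bash
python3 -m handwheel '[[0,0,0,7,-46,-11,-1],[0,0,0,10,-69,-17,-1],[0,0,0,10,-69,-17,-1],[0,0,0,10,-69,-17,-1]]'; python3 - <<'E'
from h import *
p,P=take('wrist','wrist2')
near=np.hypot(P[...,0]-593,P[...,1]-133)<75
m=near&(P[...,2]>12)&(P[...,2]<27); q=P[m]; print(len(q),q[:,2].mean(),cv2.minEnclosingCircle(q[:,:2].astype(np.float32)),q.min(0),q.max(0))
m=near&(P[...,2]>55)&(P[...,2]<68)
q=P[m]; print(len(q),q.min(0),q.max(0),cv2.minAreaRect(q[:,:2].astype(np.float32)))
u,s,v=np.linalg.svd(q[:,:2]-q[:,:2].mean(0),full_matrices=False); print(q.mean(0),np.degrees(np.arctan(v[0,1]/v[0,0])))
print(pose()[1])
E
```

```text
time: 1.55
position: [593.0, 132.2, 149.3]
tool_rot: [2.397, 1.569, -2.82]
ft_force: [-0.8, 0.3, 0.2]
gripper_width: 0.999
10219 21.057637695404516 ((593.3113403320312, 135.34857177734375), 49.93638610839844) [543.47550725  85.62669341  14.55097068] [642.9813523  184.77183155  26.93034408]
1843 [562.46378255 114.97889191  55.23709585] [623.41357836 155.29430188  63.38968082] ((592.8763427734375, 135.28695678710938), (14.023869514465332, 63.657630920410156), 62.05379104614258)
[591.4742408  136.16688795  60.83927725] -27.51707752385754
[592.61654548 132.88986119 149.76428392]
```

View pics/wrist2.png

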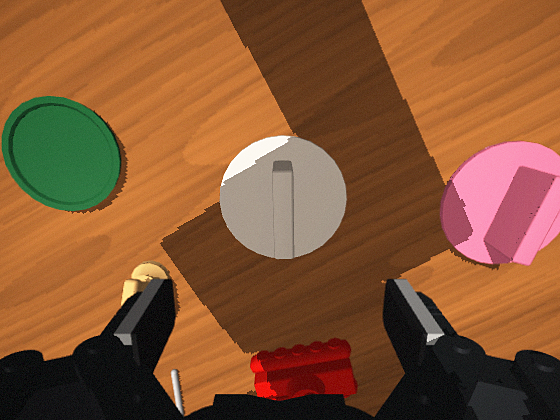

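The wrist view shows the lid at (284,197), with its bar vertical in the picture and square between the jaws. It agrees with the top view to 2-3 mm, so I go down and grip.

```bash
python3 -m handwheel '[[0,0,0,40,0,1.5,-1],[0,0,0,80,0,1.5,-1],[0,0,0,110,0,1.5,-1],[0,0,0,123,0,1.5,-0.5],[0,0,0,123.5,0,1.5,0],[0,0,0,123.5,0,1.5,0.5],[0,0,0,123.5,0,1.5,1],[0,0,0,123.5,0,1.5,1],[0,0,0,123.5,0,1.5,1],[0,0,0,123.5,0,1.5,1]]' 50; python3 -m handwheel '[[0,0,0,0,0,0,1],[0,0,0,0,0,0,1],[0,0,0,0,0,0,1]]'
```

```text
time: 2.6
position: [594.1, 134.3, 27.9]
tool_rot: [-1.181, 1.57, -0.113]
ft_force: [-1.5, 1.6, 6.9]
gripper_width: 0.155
time: 2.9
position: [594.0, 134.2, 28.0]
tool_rot: [-1.224, 1.57, -0.156]
ft_force: [-0.1, 0.1, -1.4]
gripper_width: 0.152
```

```bash
python3 -m handwheel '[[0,0,0,-20,0,0,1],[0,0,0,-60,0,0,1],[0,0,0,-110,0,0,1],[0,0,0,-160,0,0,1],[0,0,0,-172,0,0,1],[0,0,0,-172,0,0,1]]'; python3 - <<'E'
from h import *
s,p,M=pose();print(p,s['gripper_width'],np.degrees(np.arctan2(M[1,2],M[0,2])))
want([660,-235,200],np.radians(98))
E
```

```text
time: 3.5
position: [594.7, 134.3, 202.0]
tool_rot: [-1.042, 1.566, 0.026]
ft_force: [-0.4, -0.9, -1.8]
gripper_width: 0.151
[594.71617342 134.31943539 202.00214068] 0.15116074443537345 61.1730649547423
rotvec [-0.643  0.001  0.005] shift [   2.3 -235.3 -292.1]
```

```bash
python3 -m handwheel '[[-0.1,0,0,0,-28,-35,1],[-0.2,0,0,0,-56,-70,1],[-0.3,0,0,1,-84,-105,1],[-0.4,0,0,1,-112,-140,1],[-0.5,0,0,1,-140,-175,1],[-0.6,0,0,2,-168,-210,1],[-0.643,0,0,2,-196,-245,1],[-0.643,0,0,2,-220,-275,1],[-0.643,0,0,2,-235,-292,1],[-0.643,0,0,2,-235,-292,1]]'; python3 -m handwheel '[[0,0,0,0,0,0,1],[0,0,0,0,0,0,1]]';python3 - <<'E'
from h import *
s,p,M=pose();print(p,s['q'],np.degrees(np.arctan2(M[1,2],M[0,2])))
take('wrist','wrist3')
take('top','top3')
E
```

```text
time: 4.5
position: [659.2, -238.0, 196.1]
tool_rot: [-0.578, 1.569, 1.129]
ft_force: [-0.1, 0.2, -1.1]
gripper_width: 0.152
time: 4.7
position: [658.5, -237.3, 193.9]
tool_rot: [0.461, 1.567, 2.168]
ft_force: [0.5, -0.6, -1.7]
gripper_width: 0.154
[ 658.51770514 -237.27490308  193.93001161] [-0.46639847  0.53658661  0.3635663   1.40134889  0.00198431 -0.6028624 ] 97.8184137826637
```

View pics/wrist3.png

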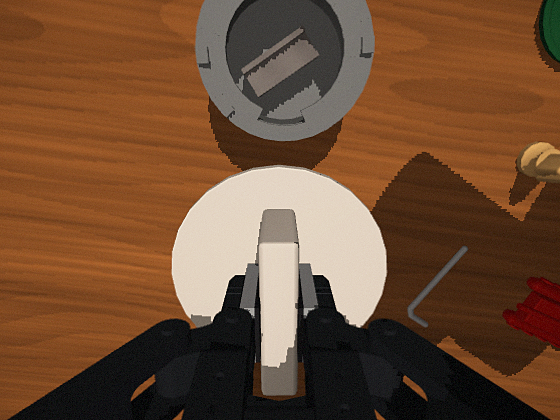

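The wrist view shows the lid held, with the handle at x≈280. The pot is cut off at the top, with its near gap at (282,118), a rib at (228,110) and blocks at (205,57) and (367,45). I back off slightly so that all of it is in view.

```bash
python3 -m handwheel '[[0,0,0,-15,-15,0,1],[0,0,0,-40,-30,0,1],[0,0,0,-50,-35,0,1],[0,0,0,-50,-35,0,1],[0,0,0,-50,-35,0,1]]'; python3 - <<'E'
from h import *
p,P=take('wrist','wrist4')
s,pp,M=pose();print(pp,np.degrees(np.arctan2(M[1,2],M[0,2])))
E
```

```text
time: 5.3
position: [693.6, -231.4, 245.0]
tool_rot: [0.098, 1.568, 1.808]
ft_force: [-0.1, -0.0, -1.4]
gripper_width: 0.155
[ 693.21521527 -231.59241175  244.62880195] 97.90304114116168
```

View pics/wrist4.png

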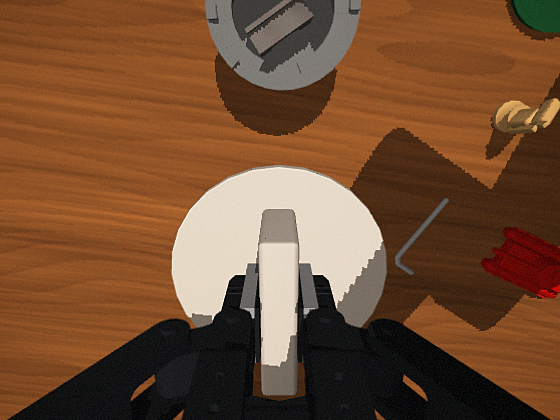

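```bash
python3 -m handwheel '[[0,0,0,0,30,0,1],[0,0,0,0,62,0,1],[0,0,0,0,62,0,1],[0,0,0,0,62,0,1]]'; python3 - <<'E'
from h import *
p,P=take('wrist','wrist5')
s,pp,M=pose();print(pp,np.degrees(np.arctan2(M[1,2],M[0,2])))
near=np.hypot(P[...,0]-551,P[...,1]+249)
m=(near<80)&(P[...,2]>62)&(P[...,2]<80); q=P[m]; print(len(q),np.median(q[:,2]),q.min(0),q.max(0),cv2.minEnclosingCircle(q[:,:2].astype(np.float32)))
E
```

```text
time: 5.75
position: [630.9, -240.1, 244.9]
tool_rot: [0.288, 1.567, 1.996]
ft_force: [0.9, -0.5, -1.6]
gripper_width: 0.157
[ 631.635893   -240.04999764  244.74986397] 97.88469169072765
9155 70.94210914777034 [ 491.15112975 -307.24974622   62.07440149] [ 610.9045605  -187.59439243   77.260706  ] ((550.9218139648438, -247.5291748046875), 60.41788864135742)
```

View pics/wrist5.png

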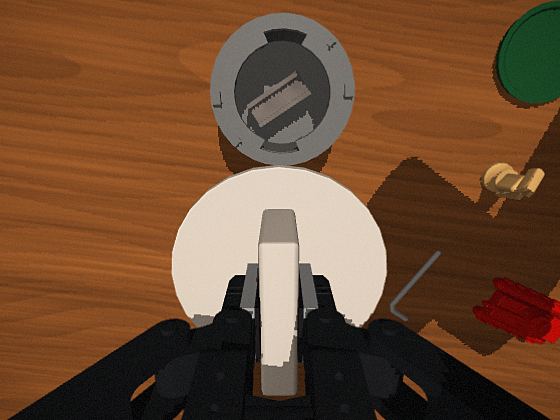

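All of the pot is now visible, with gaps at (286,37) and (280,147), ribs at (331,46) and (238,143), and blocks at (217,98) and (347,92). I rectify the collar plane and measure the lid in the same camera.

```bash
cat >> h.py <<'E'
def proj(X,T,c):
    K=np.array(c['camera_matrix']); Q=(np.asarray(X)-T[:3,3])@T[:3,:3]
    a=Q[...,:2]/Q[...,2:]; f=1+c['k1']*(a**2).sum(-1,keepdims=True); a=a*f
    return np.stack([a[...,0]*K[0,0]+K[0,2],a[...,1]*K[1,1]+K[1,2]],-1).astype(np.float32)
def ortho(p,T,c,cx,cy,z,half=70,sc=4):
    n=int(2*half*sc)
    g=np.arange(n)/sc-half
    X,Y=np.meshgrid(cx+g, cy+g) # col->x , row->y
    # rows = up +x, cols = left +y
    XX=cx-g[:,None]+0*g[None]; YY=cy-g[None]+0*g[:,None]
    uv=proj(np.stack([XX,YY,np.full_like(XX,z)],-1),T,c)
    return cv2.remap(p,uv[...,0],uv[...,1],cv2.INTER_LINEAR)
def polar(p,T,c,cx,cy,z,r0=36,r1=64):
    th=np.radians(np.arange(-180,180,.5)); r=np.arange(r0,r1,.25)
    Rr,TT=np.meshgrid(r,th,indexing='ij')
    uv=proj(np.stack([cx+Rr*np.cos(TT),cy+Rr*np.sin(TT),np.full_like(Rr,z)],-1),T,c)
    return cv2.remap(p,uv[...,0],uv[...,1],cv2.INTER_LINEAR)
E
python3 - <<'E'
from h import *
z=np.load('pics/wrist5.npz'); p,T,P=z['p'],z['T'],z['P']; c=imaging.camera_params('wrist')
o=ortho(p,T,c,551,-247.5,70)
pl=polar(p,T,c,551,-247.5,70)
save('ortho5',o); save('polar5',cv2.resize(pl,(720,336)))
t=np.load('pics/top1.npz'); ct=imaging.camera_params('top')
save('polart',cv2.resize(polar(t['p'],t['T'],ct,551.4,-249.1,70),(720,336)))
# gap via low points
for nm,PP,(cx,cy) in (('w',P,(551,-247.5)),('t',t['P'],(551.4,-249.1))):
    r=np.hypot(PP[...,0]-cx,PP[...,1]-cy)
# lid in wrist: bar top & flange
s,pp,M=pose()
L=(P-pp)@M   # tool coords
h=-L[...,0]  # height above TCP
m=(np.abs(L[...,1])<70)&(np.abs(L[...,2])<70)
for lo,hi,nm in((-10,2,'flange'),(29,37,'bartop')):
    k=m&(h>lo)&(h<hi); q=L[k]; print(nm,len(q),q.min(0).round(1),q.max(0).round(1),np.median(q,0).round(2)); 
k=m&(h>-15)&(h<2)&(np.abs(L[...,2])<55); q=L[k]; q=q[np.hypot(q[:,1],q[:,2])<56]
A=np.c_[q[:,1:],np.ones(len(q))]; co=np.linalg.lstsq(A,q[:,0],rcond=None)[0]; print('flange plane',co, len(q)); print(cv2.minEnclosingCircle(q[:,1:].astype(np.float32)))
E
```

```text
flange 20358 [ -1.9 -46.1 -49.2] [10.  51.8 50.2] [ 6.73 19.15  0.57]
bartop 6666 [-37.  -30.5 -19.9] [-29.   34.3  20.6] [-33.11   8.69   0.19]
flange plane [-9.92888799e-06 -7.58905246e-04  6.73158065e+00] 20471
((1.9222639799118042, 0.6050155162811279), 49.99782180786133)
```

View pics/ortho5.png

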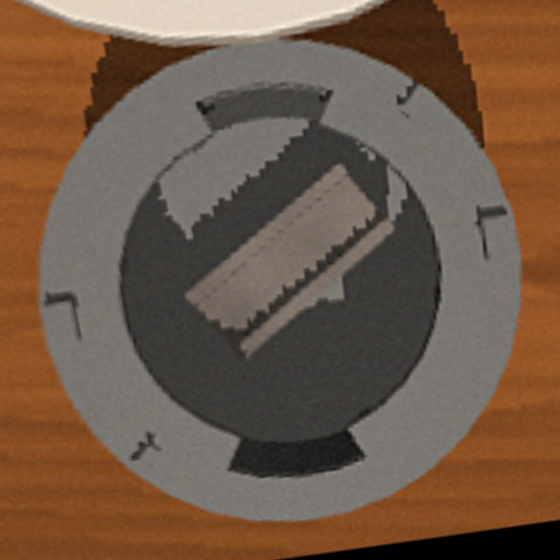

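View pics/polar5.png

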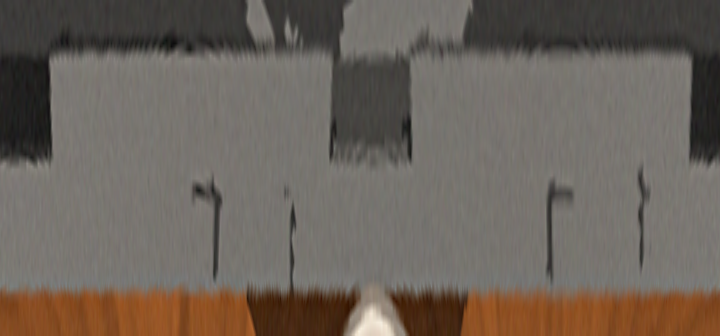

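View pics/polart.png

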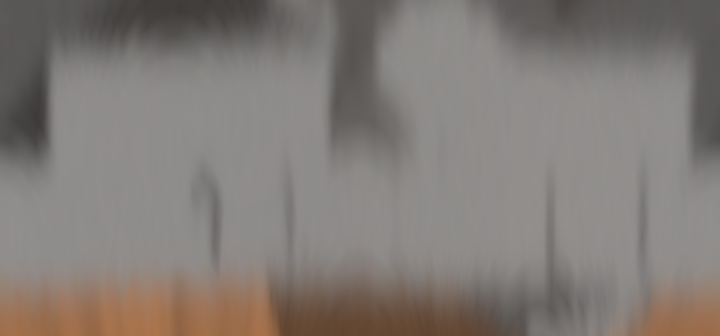

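```bash
python3 -c "
from h import *
want([553,-247.9,112],np.radians(95.5))"
```

```text
rotvec [ 0.042  0.003 -0.001] shift [132.8  78.9   2.6]
```

```bash
python3 -m handwheel '[[0.02,0.002,0,0,40,1,1],[0.042,0.003,-0.001,0,79,3,1],[0.042,0.003,-0.001,40,79,2.6,1],[0.042,0.003,-0.001,80,79,2.6,1],[0.042,0.003,-0.001,115,79,2.6,1],[0.042,0.003,-0.001,133,79,2.6,1],[0.042,0.003,-0.001,133,79,2.6,1],[0.042,0.003,-0.001,133,79,2.6,1]]'; python3 - <<'E'
from h import *
want([553,-247.9,112],np.radians(95.5)); print(pose()[0]['ft_force'])
take('side','side6'); p,P=take('wrist','wrist6')
p=np.load('pics/side6.npz')['p']; save('side6c',cv2.resize(p[220:380,190:370],(720,640))[:600])
E
```

```text
time: 6.6
position: [553.5, -248.0, 112.0]
tool_rot: [-0.548, 1.571, 1.119]
ft_force: [0.5, -1.2, -0.8]
gripper_width: 0.155
rotvec [-0.  0.  0.] shift [0.  0.5 0.1]
[ 0.47489923 -1.16024058 -0.75869996]
```

View pics/side6c.png

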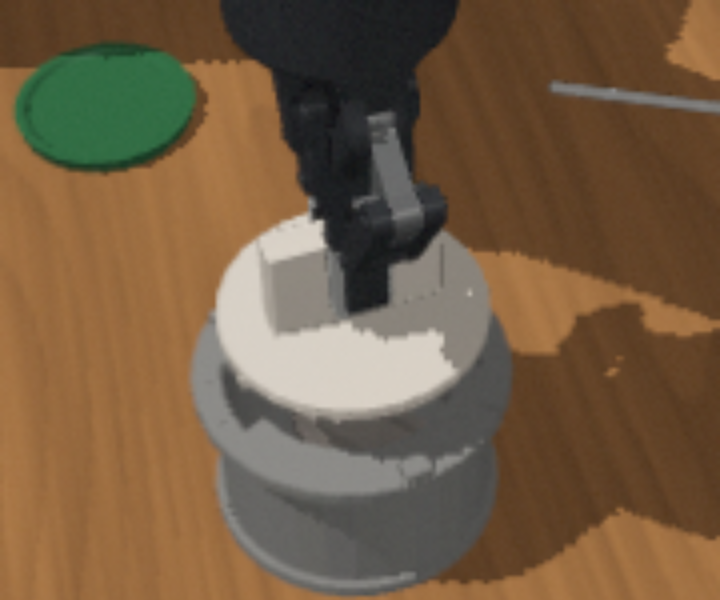

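View pics/wrist6.png

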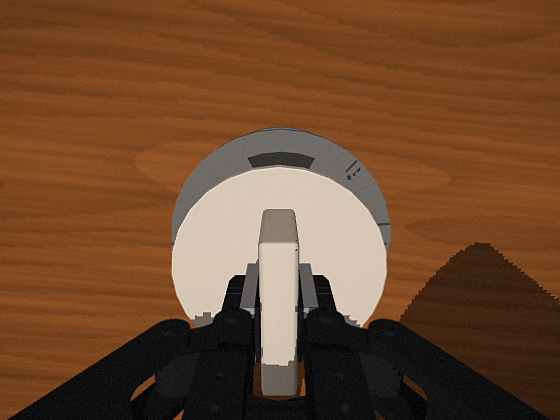

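The wrist view shows the gap (281,160) in line with the bar (x≈280), and the side view shows the lid over the pot. I lower it in small steps and watch the force.

```bash
python3 -m handwheel '[[0,0,0,5,0.4,0,1],[0,0,0,10,0.4,0,1],[0,0,0,14,0.4,0,1],[0,0,0,17,0.4,0,1],[0,0,0,19,0.4,0,1],[0,0,0,19,0.4,0,1]]'; python3 -c "
from h import *
want([553,-247.9,84],np.radians(95.5)); print(pose()[0]['ft_force'])"
```

```text
time: 7.3
position: [553.4, -248.3, 93.8]
tool_rot: [-2.123, 1.569, -0.457]
ft_force: [1.1, 0.2, -0.8]
gripper_width: 0.156
rotvec [-0.    -0.001  0.001] shift [9.8 0.4 0.4]
[ 1.06660271  0.18971456 -0.77468486]
```

```bash
python3 -m handwheel '[[0,0,0,3,0,0,1],[0,0,0,6,0,0,1],[0,0,0,8,0,0,1],[0,0,0,9,0,0,1],[0,0,0,9,0,0,1]]'; python3 -m handwheel '[[0,0,0,1,0,0,1],[0,0,0,1,0,0,1]]'; python3 -c "
from h import *
want([553,-247.9,83],np.radians(95.5)); print(pose()[0]['ft_force'])"
```

```text
time: 7.8
position: [553.3, -248.3, 84.6]
tool_rot: [-2.102, 1.569, -0.436]
ft_force: [0.3, 0.1, -1.2]
gripper_width: 0.154
time: 8.0
position: [553.4, -248.3, 83.9]
tool_rot: [-2.123, 1.569, -0.457]
ft_force: [-1.1, 0.6, 1.4]
gripper_width: 0.153
rotvec [-0.    -0.001  0.002] shift [0.9 0.4 0.4]
[-1.1181068   0.59071322  1.42305643]
```

```bash
python3 -m handwheel '[[0,0,0,0.5,0,0,1],[0,0,0,1,0,0,1],[0,0,0,1,0,0,1]]';  python3 -m handwheel '[[0,0,0,1,0,0,1],[0,0,0,1,0,0,1]]'
```

```text
time: 8.3
position: [553.4, -248.3, 83.9]
tool_rot: [-2.187, 1.568, -0.521]
ft_force: [-4.1, 1.4, 8.9]
gripper_width: 0.154
time: 8.5
position: [553.4, -248.3, 83.9]
tool_rot: [-2.213, 1.567, -0.546]
ft_force: [-4.2, 2.3, 9.3]
gripper_width: 0.152
```

Firm contact at TCP z 83.9, which matches the 84 expected for seated. I check the flange height against the collar.

```bash
python3 - <<'E'
from h import *
p,P=take('wrist','wrist7'); q,Q=take('side','side7'); save('side7c',cv2.resize(q[220:380,190:370],(720,640))[:600])
r=np.hypot(P[...,0]-551,P[...,1]+247.5)
f=(r<46)&(P[...,2]<84)&(P[...,2]>65); g=(r>53)&(r<58)&(P[...,2]<78)&(P[...,2]>55)
print(np.median(P[f][:,2]),np.median(P[g][:,2]),f.sum(),g.sum())
k=P[f]; print('plane',np.linalg.lstsq(np.c_[k[:,:2]-[551,-247.5],np.ones(len(k))],k[:,2],rcond=None)[0])
E
```

```text
77.06704718871045 71.03857286270156 17154 5467
plane [-1.44324258e-03  2.29109629e-04  7.70667210e+01]
```

View pics/wrist7.png

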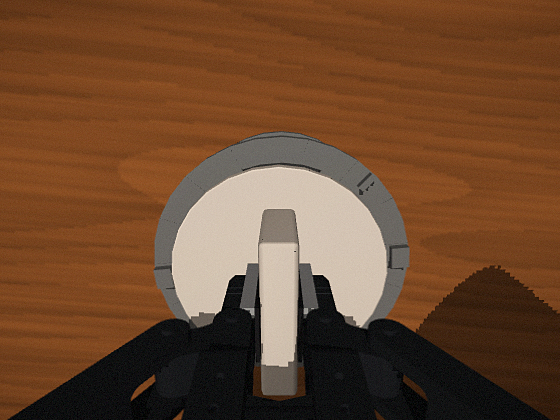

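View pics/side7c.png

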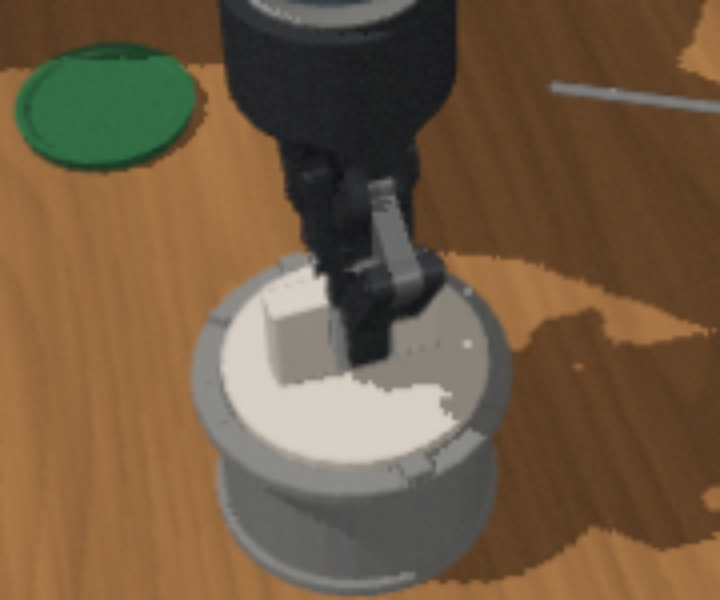

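The flange top is 6.0 mm above the collar and level, with the bar over the gap, so the lid is seated. I twist clockwise in two halves.

```bash
python3 -m handwheel '[[0.05,0,0,0.5,0,0,1],[0.1,0,0,0.5,0.1,-0.2,1],[0.15,0,0,0.5,0.1,-0.3,1],[0.2,0,0,0.5,0.2,-0.4,1],[0.25,0,0,0.5,0.2,-0.4,1],[0.3,0,0,0.5,0.3,-0.5,1],[0.35,0,0,0.5,0.3,-0.6,1],[0.35,0,0,0.5,0.3,-0.6,1]]'; python3 - <<'E'
from h import *
s,p,M=pose(); print(p,np.degrees(np.arctan2(M[1,2],M[0,2])),s['ft_force'],s['torque'])
want([554,-248.5,83.5],np.radians(95.5-42)); take('wrist','wrist8')
E
```

```text
time: 9.4
position: [553.3, -248.7, 83.9]
tool_rot: [-1.773, 1.567, -0.457]
ft_force: [-0.8, 2.3, 4.6]
gripper_width: 0.161
[ 553.31143469 -248.71943524   83.89687481] 75.36248751265768 [-0.84951067  2.32726343  4.64373501] [ 0.43900577  0.37184179 -0.09349802]
rotvec [ 0.382 -0.     0.004] shift [ 0.4 -0.6  0.4]
```

View pics/wrist8.png

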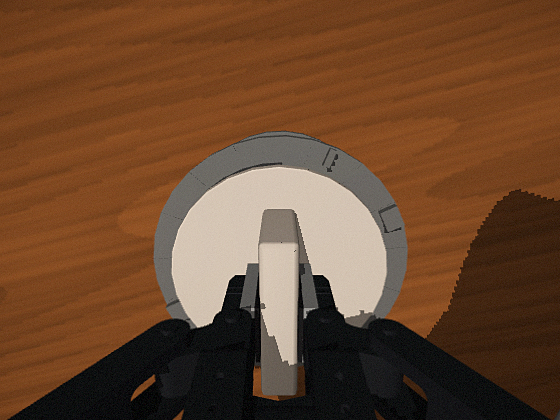

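The lid turns with the gripper: the bar stays upright in the picture at x≈280, and the rib (330,158) is approaching it. I turn the second half.

```bash
python3 -m handwheel '[[0.06,0,0,0.5,0.1,-0.1,1],[0.12,0,0,0.5,0.1,-0.2,1],[0.18,0,0,0.5,0.2,-0.3,1],[0.24,0,0,0.5,0.2,-0.4,1],[0.3,0,0,0.5,0.3,-0.5,1],[0.35,0,0,0.5,0.3,-0.6,1],[0.38,0,0,0.5,0.3,-0.6,1],[0.38,0,0,0.5,0.3,-0.6,1]]'; python3 -m handwheel '[[0,0,0,0.3,0,0,1],[0,0,0,0.3,0,0,1],[0,0,0,0.3,0,0,1],[0,0,0,0.3,0,0,1]]'; python3 - <<'E'
from h import *
s,p,M=pose(); yz=np.degrees(np.arctan2(M[1,2],M[0,2])); print(p,yz,s['ft_force'],s['torque'])
p,P=take('wrist','wrist9'); T=np.load('pics/wrist9.npz')['T']; c=imaging.camera_params('wrist')
r=np.hypot(P[...,0]-551,P[...,1]+247.5)
f=(r<46)&(P[...,2]<84)&(P[...,2]>65); g=(r>53)&(r<58)&(P[...,2]<78)&(P[...,2]>55)
print(np.median(P[f][:,2]),np.median(P[g][:,2]))
k=P[f]; print('plane',np.linalg.lstsq(np.c_[k[:,:2]-[551,-247.5],np.ones(len(k))],k[:,2],rcond=None)[0])
f2=(r<56)&(P[...,2]>74)&(P[...,2]<84); print('flange',cv2.minEnclosingCircle(P[f2][:,:2].astype(np.float32)))
b=P[(r<45)&(P[...,2]>112)&(P[...,2]<122)][:,:2].astype(np.float32); print('bar',cv2.minAreaRect(b))
g2=(r<62)&(P[...,2]>66)&(P[...,2]<74); print('collar',cv2.minEnclosingCircle(P[g2][:,:2].astype(np.float32)))
E
```

```text
time: 10.25
position: [553.1, -249.1, 83.9]
tool_rot: [-1.354, 1.566, -0.418]
ft_force: [-1.1, 1.4, 5.1]
gripper_width: 0.158
time: 10.65
position: [553.1, -249.1, 84.0]
tool_rot: [-1.362, 1.566, -0.426]
ft_force: [-2.8, 0.3, 6.4]
gripper_width: 0.157
[ 553.05243582 -249.08765472   83.95001999] 53.61879055413596 [-2.83070548  0.29690204  6.41005242] [0.28655281 0.60435444 0.04647106]
77.07200994868356 71.0216497016851
plane [-1.58522070e-05  1.58366931e-03  7.70834907e+01]
flange ((549.1881713867188, -245.0760498046875), 53.32481384277344)
bar ((549.882080078125, -249.81446838378906), (37.96141052246094, 63.36912536621094), 33.4300422668457)
collar ((551.0933837890625, -247.3726348876953), 60.43077850341797)
```

View pics/wrist9.png

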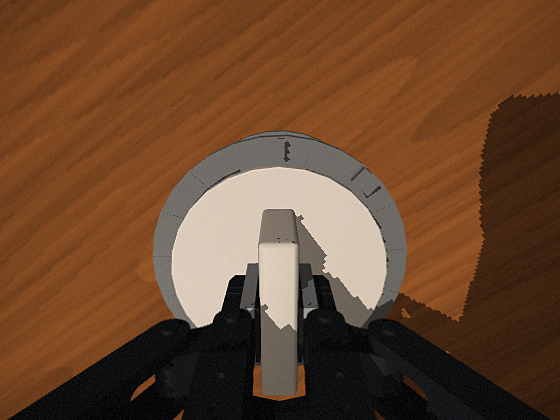

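The rib at (286,150) is now in line with the bar (x≈280), the flange is still 6.05 mm above the collar and level, and lid and collar are concentric. I let it settle and hand in.

```bash
python3 -m handwheel '[[0,0,0,0.3,0,0,1],[0,0,0,0.3,0,0,1],[0,0,0,0.3,0,0,1]]'; python3 -c "
from h import *
print(abs(sensors.read_state()['dq']).max()); print(ticket.job_done())"
```

```text
time: 11.0
position: [553.1, -249.1, 84.0]
tool_rot: [-1.372, 1.565, -0.436]
ft_force: [-1.9, 1.2, 5.3]
gripper_width: 0.158
0.001987036109819859
the job is handed in; nothing more can be done
None
```

I gripped the white lid by its handle, lowered its lugs through the pot's gaps until it seated, and twisted it clockwise about 42°. I handed it in at 11.0 s of the 42 s allowed, still gripped; the system gave no verdict.

**Seating:** the flange top is 6.05 mm above the collar against a nominal 6 mm, tilted less than 0.1°, with about 5 N pushing down.

**Angle:** the jaw direction turned from 95.5° to 53.6°, which is 41.9°. The bar handle points at the rib in the wrist picture, to within a few degrees.

**Grip and rest:** the jaws hold at about 13 mm on the 14 mm bar, with 50 N commanded. The joints were moving at about 0.002 rad/s.

**Checks that disagreed:**
- The top and wrist cameras differed by about 2 mm sideways. I placed the lid by the wrist camera, which saw both lid and pot.
- The last automatic fits of the flange circle and bar rectangle picked up other points, probably fingers or rim: a 53 mm radius where 50 is right, and a 38 mm width where 14 is right. I relied on the picture outlines for centring instead; lid and collar look concentric there.
- I did not measure the bystanders again at the end. The arm never came near the coaster, tank or hex key; the fingers went down to the lid with the knight beside them in view.

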